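# Show a guest the sugar, the milk and the right teaspoon

## Robot

A 6-joint arm with a two-finger parallel gripper is mounted at the origin on the work surface. World frame = base frame: x ahead of the robot, y to its left, z up, the work surface at z = 0. Lengths are in m, angles in rad, forces in N, time in s.
With the tool pointing down it reaches from about 0.375 to 0.975 m from the base axis. Payload 3.8 kg.
Tool frame: the origin (TCP) lies midway between the tips of the shut fingers; the grasp point (between the pads) lies 19 mm behind it; z points along the fingers, y is the direction in which the jaws open and shut (so a half turn about z gives the same grasp; the last joint's range is limited). The gripper opens to 85 mm and grips with 20 to 120 N. Pads are 22 mm wide; open, the fingers measure 114 mm over their backs; the gripper's body (76 mm by 85 mm) begins 54 mm behind the grasp point. The pads swing forward as they close: fully open they stand 13 mm farther back than shut.
Start: joints at [-1.181, 0.264, 1.604, -0, 1.274, -0.037], TCP at [0.279, -0.614, 0.231] pointing down, gripper open.
Joint ranges: [-2.63, 2.63], [-0.94, 2.18], [0.31, 2.57], [-1.31, 4.45], [0, 2.66], [-2.55, 2.55]. Speed limits (rad/s): [2.57, 2.57, 3.14, 3.14, 3.14, 3.14].

## Interface

Orientations are given as a rotation vector (axis times angle).
In Python, from workcell import bot gives the robot as it stands. The module is installed in compiled form; this text tells all that it offers.
- The arm moves only by the tool play_rows, never from a script. Its argument "series" is a list of rows, each an object with "translation": the shift along the tool's x, y, z in m, a list of three; "spin": the turn about the tool's z in units of 5 degrees (1.0 is 5 degrees). In form: [{"translation": [dx, dy, dz], "spin": spin}, ...]. A call has 1 to 5 rows; each row shifts and turns the commanded pose from where the row before left it, along the tool's axes as they then stand; what a row does not reach is not made up. A row lasts 1/10 s, in which the tool goes at most 50 mm and 8.59 degrees, less where a joint would pass 70% of its speed; a pose out of reach is approached as far as the arm can. A call is refused whole if a number of a shift passes 0.05 or a number of a turn 1, either way. A call with a gripper value outside its range is refused whole. "jaw" is the gripper's target within -1 to 1 (fully open at 1, half-way at 0, shut at -1), set as the call begins (left out, the last holds). The fingers move at their own pace and stop on an object; "force" is the grip in N (left out, the last holds). Time passes only in rows, so rows that do not move let the fingers close. It gives the time, the measured TCP pose, the force and the opening at its end, in the units of the state.
- bot.read_state(): the state, without advancing time (a new reading comes with each control period).
- bot.read_camera(name): name is "side" or "top"; returns the picture (400x640x3 uint8, blue, green, red); there is no depth.
- bot.get_calibration(name): a dict with "fov_y" (degrees; the focal length in pixels is half the picture's height over the tangent of half this angle, whatever the lens; pixels are square), "cx", "cy" (the principal point, pixels), "k1" (the pictures are not rectified: a ray, as slopes to the right and down, at radius r is drawn at 1 + k1 r^2 times it, then the intrinsics apply), "R" (3x3) and "t" (3): a world point X has camera coordinates R X + t. Camera axes: x right, y down, z forward; pixel columns grow to the right and rows downward; lengths in m; the calibration is good to about 2 mm. A picture is of the moment at which its call begins. get_calibration takes no time and is no camera call.
- bot.finish_job(): hands the job in, once; it reports no verdict.
The state is a dict: "time": time; "q": joint angles; "joint_vel": joint speeds; "joint_torque": joint torques, N m; "tool_pos": TCP position; "tcp_rot": TCP orientation; "wrist_force": force on the tool from outside, world axes, zero at the start; "torque": the same for the moment, N m; "width": opening from 0.0 (shut) to 1.0 (fully open).
Only numpy, scipy, OpenCV 4.12 (cv2) and the standard library are available. Lean on these libraries where they do the work, as an engineer would, in place of code of your own. Each camera call takes 0.05 s, during which the arm holds its last target. There are 200 camera calls.

## Task

A guest is about to make tea and asks what to use: point with the fingertips at the lidded sugar bowl, then at the milk jug, then at the teaspoon lying beside the sugar bowl, each time from a few centimetres straight above it for about two seconds, and finish while still pointing at that spoon. Touch nothing at all and leave everything where it stands. Do not point at the tea caddy or at the other teaspoon beside it.

Things in the scene. Friction and masses are not known exactly. Their poses are not given: they have to be found in the camera images.
- sugar_bowl: White ceramic sugar bowl with a domed lid and a small round knob, two small ears at +y and -y. 98 mm across (124 mm over the ears), 90 mm high to the top of the knob. Loose. Origin: centre of its underside, z up.
- sugar_top (a point): Top of the knob of the sugar bowl's lid (22 mm wide knob), on the bowl's axis, 90 mm above the counter. z up.
- milk_jug: Stainless milk jug, open at the top, 82 mm across and 100 mm high, a loop handle on its own +y side reaching 75 mm from its axis, a small lip at -y. Loose. Origin: centre of its underside, z up.
- jug_mouth (a point): Centre of the milk jug's open mouth (78 mm wide), level with the rim, 100 mm above the counter. z up.
- spoon_sugar: Steel teaspoon, 135 mm long, lying along its own x: round bowl 33 mm wide and 9 mm high at the +x end (centre at x = +51 mm), thin handle 5 to 10 mm wide towards -x, nowhere higher than 11 mm. Loose. Origin: underside, middle of its length; z up; it lies flat on the counter beyond the sugar bowl as seen from the robot, its middle 90 to 115 mm from the bowl's axis, roughly across the robot's forward direction. This is the teaspoon to point at.
- tea_caddy: Tea caddy: straight-sided white ceramic jar with a flat wooden lid and a short wooden knob, 94 mm across, 136 mm high. Not to be pointed at. Origin: centre of its underside.
- caddy_top (a point): Top of the tea caddy's knob, on its axis, 136 mm above the counter.
- spoon_caddy: The other teaspoon, the same as spoon_sugar with the same frame; it lies beside the tea caddy, 90 to 115 mm beyond it. Not to be pointed at.
- egg_cup: White ceramic egg cup, 48 mm across, 56 mm high, standing beyond the milk jug, its axis 95 to 111 mm from the jug's. Origin: centre of its underside. (Not listed: further back, all beyond x = 0.68 m, stand a cream kettle 214 mm high, a stack of two striped mugs 172 mm high and a small plate; a toaster, a crock of utensils up to 300 mm high and a dish drainer stand more than 0.45 m to the sides.)
Things that resemble listed ones, but are neither listed nor needed, are in the scene too. Leave any red look-alike of the spoon_sugar alone.

How it is judged:
By the outcome, as a careful person would: the job done as asked, in the order asked, and still so for the second after the job is handed in, with the robot touching nothing.
It also fails if it takes over 58 s, if anything falls off the work surface, if the arm or the gripper's body presses on something with over 40 N, if the wrist force passes 120 N, or if a joint passes its speed limit or range.

## Working session

There is one attempt and no reset: what is moved stays moved. The work goes in short steps, Python scripts to look and compute and a tool call to move; the robot and the scene stay as the last step left them, time stands still between calls to the robot, and variables do not carry over. Pictures are saved under pics/ and viewed, about 8 in all and at most 12, crops included, and the job is handed in when it is done.

Besides the shell and the picture viewer there is one more tool, called after ">>>" as name([rows], argument=value, ...), one row to a line, values as JSON. play_rows: Moves the arm, as the interface text tells. Its arguments: {"type":"object","properties":{"series":{"type":"array","items":{"type":"object","properties":{"translation":{"type":"array","items":{"type":"number"}},"spin":{"type":"number"}}}},"jaw":{"type":"number"},"force":{"type":"number"}},"required":["series"]}

```bash
mkdir -p pics; cat > h.py <<'E'
import numpy as np, cv2
from workcell import bot
def cal(n):
    c=bot.get_calibration(n); f=200/np.tan(np.radians(c["fov_y"])/2)
    return c,f
def proj(n,X):
    c,f=cal(n); p=np.array(c["R"])@np.array(X,float)+np.array(c["t"]); s=p[:2]/p[2]; s=s*(1+c["k1"]*(s@s)); return s*f+[c["cx"],c["cy"]]
def ray(n,uv):
    c,f=cal(n); K=np.array([[f,0,c["cx"]],[0,f,c["cy"]],[0,0,1]]); 
    d=(np.array(uv,float)-[c["cx"],c["cy"]])/f; s=d.copy()
    for _ in range(30): s=d/(1+c["k1"]*(s@s))
    R=np.array(c["R"]); return -R.T@np.array(c["t"]), R.T@np.array([s[0],s[1],1])
def onz(n,uv,z):
    o,d=ray(n,uv); return o+d*(z-o[2])/d[2]
E
python3 - <<'E'
from h import *
for n in("side","top"):
    cv2.imwrite(f"pics/{n}0.png",bot.read_camera(n)); c,f=cal(n); print(n,f,c["k1"],ray(n,(320,200)))
s=bot.read_state(); print(s)
E
```

```text
side 407.5827581216773 -0.03909956132736808 (array([0.05211715, 0.44412463, 0.69365051]), array([ 0.516874  , -0.50508642, -0.6911988 ]))
top 397.90673331191334 0.03016972480470981 (array([ 0.31977286, -0.01171462,  0.96738065]), array([ 0.17792535,  0.022459  , -0.98390367]))
{'time': 0.1, 'q': array([-1.18091865e+00,  2.64749373e-01,  1.60522400e+00,  1.96675188e-05,
        1.27372267e+00, -3.68638182e-02]), 'joint_vel': array([ 2.28740182e-05, -1.87786262e-03, -1.89861358e-03,  1.02956986e-03,
       -4.75295353e-04, -1.32064858e-04]), 'joint_torque': array([ 4.42893297e-04, -5.16708255e+01, -3.68589413e+01, -1.14485747e-04,
        6.25662928e-03, -1.76619312e-05]), 'tool_pos': array([ 0.2791621 , -0.61384155,  0.23004557]), 'tcp_rot': array([-3.06832469e+00, -6.64801174e-01,  5.50719105e-04]), 'wrist_force': array([ 1.44340325, -1.51291247, -0.14781158]), 'torque': array([-0.00590762,  0.01418757,  0.05890194]), 'width': 0.9986287540163488}
```

View pics/top0.png

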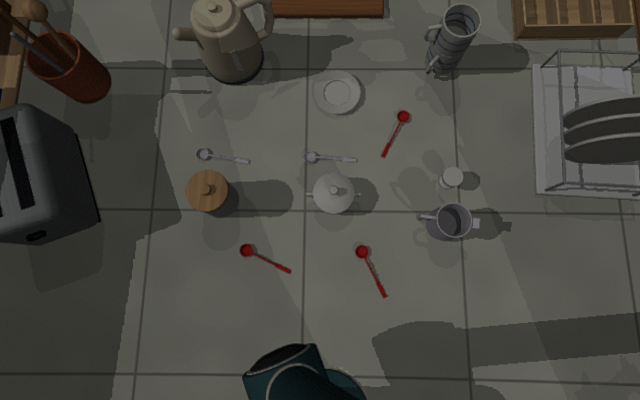

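View pics/side0.png

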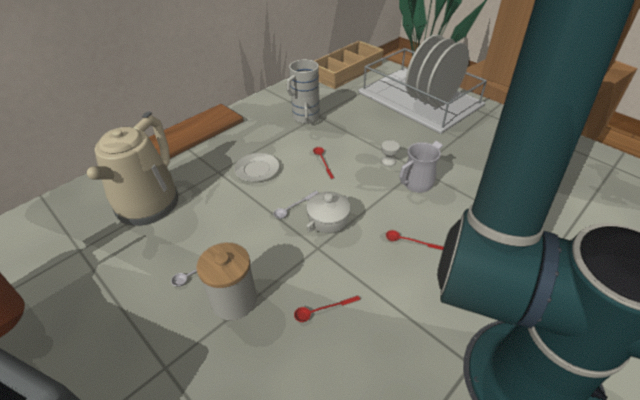

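Top view: the sugar knob is at about (334,189), the jug mouth at (453,219), the sugar spoon spans (305,157) to (356,159), the caddy is at (207,189) and the egg cup at (452,177). The side view shows the same layout, with the knob at about (329,198) and the jug at (423,150). I'll refine these with an enlarged crop.

```bash
python3 - <<'E'
from h import *
a=cv2.imread("pics/top0.png"); b=cv2.imread("pics/side0.png")
A=cv2.resize(a[140:250,290:490],None,fx=4,fy=4,interpolation=cv2.INTER_CUBIC)
B=cv2.resize(b[125:245,265:465],None,fx=4,fy=4,interpolation=cv2.INTER_CUBIC)[:, :800]
cv2.imwrite("pics/topc.png",A[:300]) if 0 else cv2.imwrite("pics/topc.png",A); cv2.imwrite("pics/sidec.png",B)
for n,uv,z in [("knob",(334,189),.09),("jug",(453,219),.1),("sp bowl",(312,157),.008),("sp tail",(357,160),.005),("cad",(207,189),.136),("egg",(452,177),.056),("csp b",(204,154),.008),("csp t",(250,161),.005)]:
    print(n,onz("top",uv,z).round(3))
for n,uv,z in [("knob",(329,197),.09),("jug",(424,150),.1),("sp bowl",(282,213),.008)]: print("side",n,onz("side",uv,z).round(3))
E
```

```text
knob [ 0.504 -0.023  0.09 ]
jug [ 0.437 -0.282  0.1  ]
sp bowl [0.602 0.032 0.008]
sp tail [ 0.596 -0.081  0.005]
cad [0.492 0.25  0.136]
egg [ 0.542 -0.298  0.056]
csp b [0.608 0.303 0.008]
csp t [0.592 0.187 0.005]
side knob [ 0.496 -0.017  0.09 ]
side jug [ 0.438 -0.287  0.1  ]
side sp bowl [0.598 0.037 0.008]
```

View pics/topc.png

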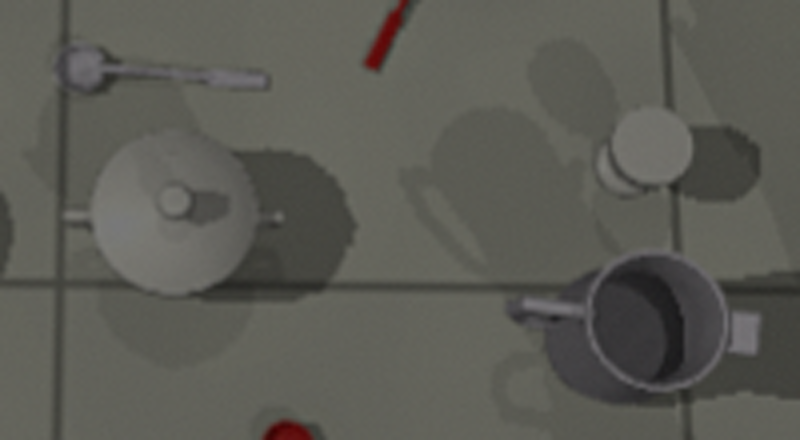

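View pics/sidec.png

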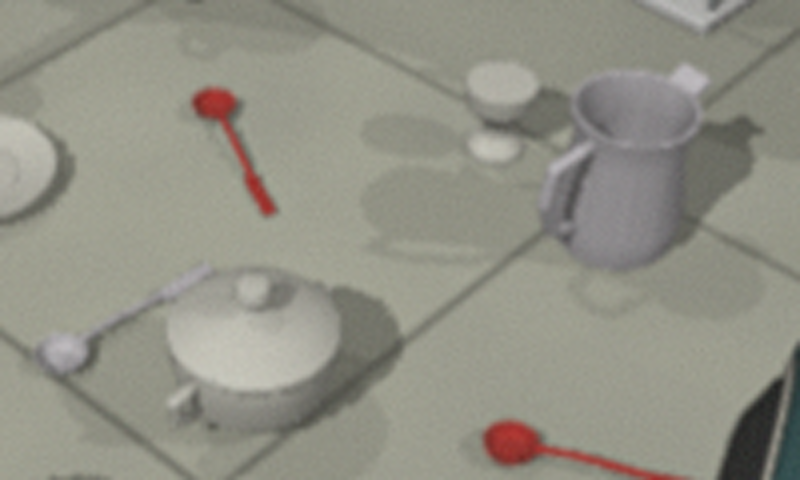

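Refined points, where the two views agree within about 8 mm:
- Sugar knob: about (0.502, -0.021)
- Jug mouth: about (0.436, -0.285)
- Spoon middle: about (0.599, -0.016), which is 98 mm beyond the sugar bowl as specified

I'll shut the fingers and align the tool with the world axes before travelling.

>>> play_rows([
  {"translation": [0, 0, 0], "spin": 0.98},
  {"translation": [0, 0, 0], "spin": 0.98},
  {"translation": [0, 0, 0], "spin": 0.98},
  {"translation": [0, 0, 0], "spin": 0.98},
  {"translation": [0, 0, 0], "spin": 0.98},
], jaw=-1)

```text
time: 0.6
tool_pos: [0.2793, -0.6141, 0.2305]
tcp_rot: [-3.14, 0.007, 0.001]
wrist_force: [-0.2, 0.5, 0.0]
width: 0.145
```

```bash
python3 - <<'E'
from h import *
def off(o): return lambda U,V:((U+.5)/4-.5+o[0],(V+.5)/4-.5+o[1])
T=off((290,140)); S=off((265,125))
def tri(a,b):
    o1,d1=ray("top",a);o2,d2=ray("side",b); s=np.linalg.lstsq(np.c_[d1,-d2],o2-o1,rcond=None)[0]; p,q=o1+d1*s[0],o2+d2*s[1]; return ((p+q)/2).round(4),np.linalg.norm(p-q).round(4)
print("knob",tri(T(177,201),S(252,288)),onz("top",T(177,201),.088),onz("side",S(252,285),.088))
print("jug",tri(T(657,321),S(637,110)),onz("top",T(657,321),.1),onz("side",S(637,110),.1))
print("bowl",tri(T(83,69),S(65,353)),onz("top",T(83,69),.006),onz("side",S(65,353),.006))
print("tail",tri(T(268,80),S(208,268)),onz("top",T(268,80),.006),onz("side",S(208,268),.006))
s=bot.read_state(); print(s["time"],s["tool_pos"],s["tcp_rot"],s["width"],s["q"])
print(cv2.Rodrigues(s["tcp_rot"])[0].round(3))
E
```

```text
knob (array([ 0.5042, -0.0223,  0.0821]), np.float64(0.0016)) [ 0.50228065 -0.02265602  0.088     ] [ 0.50221224 -0.01912328  0.088     ]
jug (array([ 0.4361, -0.2846,  0.0959]), np.float64(0.0004)) [ 0.43534611 -0.28347496  0.1       ] [ 0.43364513 -0.27955004  0.1       ]
bowl (array([0.604 , 0.0358, 0.0037]), np.float64(0.0001)) [0.60336946 0.03576746 0.006     ] [0.60207798 0.03720845 0.006     ]
tail (array([ 0.5998, -0.0804, -0.0022]), np.float64(0.0009)) [ 0.59699484 -0.08005814  0.006     ] [ 0.59370956 -0.07397488  0.006     ]
0.6 [ 0.27925106 -0.6140582   0.23046281] [-3.14035045e+00  6.85575484e-03  8.08822109e-04] 0.14495241081466503 [-1.18090683e+00  2.64447939e-01  1.60482757e+00 -4.47157091e-06
  1.27365490e+00  3.94257037e-01]
[[ 1.    -0.004 -0.001]
 [-0.004 -1.     0.001]
 [-0.001 -0.001 -1.   ]]
```

>>> play_rows([
  {"translation": [0.015, -0.0395, 0], "spin": 0},
  {"translation": [0.015, -0.0395, 0], "spin": 0},
  {"translation": [0.015, -0.0395, 0], "spin": 0},
  {"translation": [0.015, -0.0395, 0], "spin": 0},
  {"translation": [0.015, -0.0395, 0], "spin": 0},
])

```text
time: 1.1
tool_pos: [0.3546, -0.4151, 0.2307]
tcp_rot: [-3.141, 0.002, 0.001]
wrist_force: [0.6, 0.2, -0.2]
width: 0.0
```

>>> play_rows([
  {"translation": [0.015, -0.0395, 0], "spin": 0},
  {"translation": [0.015, -0.0395, 0], "spin": 0},
  {"translation": [0.015, -0.0395, 0], "spin": 0},
  {"translation": [0.015, -0.0395, 0], "spin": 0},
  {"translation": [0.015, -0.0395, 0], "spin": 0},
])

```text
time: 1.6
tool_pos: [0.4297, -0.2178, 0.2309]
tcp_rot: [-3.141, 0.002, 0.0]
wrist_force: [0.6, 0.1, 0.4]
width: 0.004
```

>>> play_rows([
  {"translation": [0.015, -0.0395, 0], "spin": 0},
  {"translation": [0.015, -0.0395, 0], "spin": 0},
  {"translation": [0.015, -0.0395, 0], "spin": 0},
  {"translation": [0.015, -0.0395, 0], "spin": 0},
  {"translation": [0.013, -0.039, 0], "spin": 0},
])

```text
time: 2.1
tool_pos: [0.503, -0.0208, 0.231]
tcp_rot: [3.142, -0.001, -0.0]
wrist_force: [0.3, -0.1, -0.8]
width: 0.001
```

>>> play_rows([
  {"translation": [0, 0, 0], "spin": 0},
  {"translation": [0, 0, 0], "spin": 0},
])

```text
time: 2.3
tool_pos: [0.5026, -0.0219, 0.2308]
tcp_rot: [3.141, 0.003, -0.002]
wrist_force: [0.0, -0.1, -0.8]
width: -0.002
```

>>> play_rows([
  {"translation": [0, 0, 0.018], "spin": 0},
  {"translation": [0, 0, 0.018], "spin": 0},
  {"translation": [0, 0, 0.018], "spin": 0},
  {"translation": [0, 0, 0.018], "spin": 0},
  {"translation": [0, 0, 0.014], "spin": 0},
])

```text
time: 2.8
tool_pos: [0.5018, -0.0242, 0.1439]
tcp_rot: [3.141, -0.005, -0.003]
wrist_force: [-0.2, 0.2, 0.2]
width: -0.002
```

```bash
python3 - <<'E'
from h import *
a=bot.read_camera("top");b=bot.read_camera("side"); cv2.imwrite("pics/t1.png",a)
A=cv2.resize(a[100:260,230:430],None,fx=2,fy=2); B=cv2.resize(b[80:240,230:430],None,fx=2,fy=2)
cv2.imwrite("pics/c1.png",np.hstack([A,B])); s=bot.read_state(); print(s["tool_pos"]); print(proj("side",s["tool_pos"]),proj("side",[.5025,-.021,.09]))
E
```

```text
[ 0.5006178  -0.02361393  0.14279403]
[329.60682657 175.97685107] [328.12833336 194.71373406]
```

View pics/c1.png

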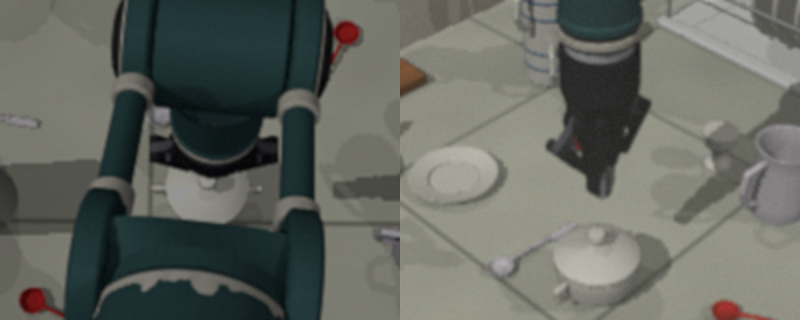

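The side crop shows the fingertip at about (330,176), directly above the knob at about (329,196). The measured tip matches its projection, so I'll correct 2 mm, descend to 35 mm above the knob and dwell.

>>> play_rows([
  {"translation": [0.001, -0.001, 0.006], "spin": 0},
  {"translation": [0.0005, -0.001, 0.006], "spin": 0},
  {"translation": [0, 0, 0.006], "spin": 0},
  {"translation": [0, 0, 0], "spin": 0},
  {"translation": [0, 0, 0], "spin": 0},
])

```text
time: 3.4
tool_pos: [0.5044, -0.0205, 0.1273]
tcp_rot: [3.142, -0.001, -0.0]
wrist_force: [-0.4, -0.3, 0.5]
width: 0.003
```

>>> play_rows([
  {"translation": [0, 0, 0], "spin": 0},
  {"translation": [0, 0, 0], "spin": 0},
  {"translation": [0, 0, 0], "spin": 0},
  {"translation": [0, 0, 0], "spin": 0},
  {"translation": [0, 0, 0], "spin": 0},
])

```text
time: 3.9
tool_pos: [0.5045, -0.0206, 0.1274]
tcp_rot: [3.142, -0.001, 0.0]
wrist_force: [0.5, 0.7, 0.3]
width: 0.0
```

>>> play_rows([
  {"translation": [0, 0, 0], "spin": 0},
  {"translation": [0, 0, 0], "spin": 0},
  {"translation": [0, 0, 0], "spin": 0},
  {"translation": [0, 0, 0], "spin": 0},
  {"translation": [0, 0, 0], "spin": 0},
])

```text
time: 4.4
tool_pos: [0.5044, -0.0206, 0.1272]
tcp_rot: [-3.142, 0.001, 0.0]
wrist_force: [-0.2, -1.0, -0.5]
width: 0.001
```

>>> play_rows([
  {"translation": [0, 0, 0], "spin": 0},
  {"translation": [0, 0, 0], "spin": 0},
  {"translation": [0, 0, 0], "spin": 0},
  {"translation": [0, 0, 0], "spin": 0},
  {"translation": [0, 0, 0], "spin": 0},
])

```text
time: 4.9
tool_pos: [0.5044, -0.0206, 0.1273]
tcp_rot: [-3.142, 0.001, 0.0]
wrist_force: [-0.7, 0.3, 0.2]
width: -0.001
```

>>> play_rows([
  {"translation": [0, 0, 0], "spin": 0},
  {"translation": [0, 0, 0], "spin": 0},
  {"translation": [0, 0, 0], "spin": 0},
  {"translation": [0, 0, 0], "spin": 0},
  {"translation": [0, 0, 0], "spin": 0},
])

```text
time: 5.4
tool_pos: [0.5044, -0.0206, 0.1273]
tcp_rot: [3.142, -0.001, 0.0]
wrist_force: [0.4, -0.0, -0.7]
width: 0.0
```

>>> play_rows([
  {"translation": [0, 0, 0], "spin": 0},
  {"translation": [0, 0, 0], "spin": 0},
  {"translation": [0, 0, 0], "spin": 0},
])

```text
time: 5.7
tool_pos: [0.5044, -0.0206, 0.1273]
tcp_rot: [-3.142, 0.001, 0.0]
wrist_force: [0.2, -0.1, -0.2]
width: 0.0
```

>>> play_rows([
  {"translation": [0, 0, -0.015], "spin": 0},
  {"translation": [0, 0, -0.015], "spin": 0},
  {"translation": [0, 0, -0.015], "spin": 0},
  {"translation": [0, 0, -0.015], "spin": 0},
  {"translation": [0, 0, -0.015], "spin": 0},
])

```text
time: 6.2
tool_pos: [0.5047, -0.0207, 0.204]
tcp_rot: [3.141, -0.001, 0.002]
wrist_force: [0.2, -0.8, 0.2]
width: -0.003
```

>>> play_rows([
  {"translation": [-0.007, 0.026, 0], "spin": 0},
  {"translation": [-0.007, 0.026, 0], "spin": 0},
  {"translation": [-0.007, 0.026, 0], "spin": 0},
  {"translation": [-0.007, 0.026, 0], "spin": 0},
  {"translation": [-0.007, 0.026, 0], "spin": 0},
])

```text
time: 6.7
tool_pos: [0.4692, -0.1516, 0.2034]
tcp_rot: [3.141, -0.001, 0.002]
wrist_force: [-0.1, 0.3, -0.0]
width: -0.001
```

>>> play_rows([
  {"translation": [-0.007, 0.026, 0], "spin": 0},
  {"translation": [-0.007, 0.026, 0], "spin": 0},
  {"translation": [-0.007, 0.026, 0], "spin": 0},
  {"translation": [-0.007, 0.026, 0], "spin": 0},
  {"translation": [-0.007, 0.027, 0], "spin": 0},
])

```text
time: 7.2
tool_pos: [0.434, -0.2827, 0.2033]
tcp_rot: [3.141, -0.001, 0.001]
wrist_force: [0.2, 0.4, -0.1]
width: 0.002
```

>>> play_rows([
  {"translation": [0, 0, 0.013], "spin": 0},
  {"translation": [0, 0, 0.013], "spin": 0},
  {"translation": [0, 0, 0.013], "spin": 0},
  {"translation": [0, 0, 0], "spin": 0},
  {"translation": [0, 0, 0], "spin": 0},
])

```text
time: 7.7
tool_pos: [0.4339, -0.2804, 0.1624]
tcp_rot: [-3.14, -0.001, 0.002]
wrist_force: [0.0, -0.6, 0.7]
width: 0.002
```

```bash
python3 - <<'E'
from h import *
b=bot.read_camera("side"); a=bot.read_camera("top")
A=cv2.resize(a[120:280,350:550],None,fx=2,fy=2); B=cv2.resize(b[60:220,330:530],None,fx=2,fy=2)
cv2.imwrite("pics/c2.png",np.hstack([A,B])); s=bot.read_state(); print(s["time"],s["tool_pos"],proj("side",s["tool_pos"]),proj("side",[.435,-.282,.1]))
E
```

```text
7.8 [ 0.43465099 -0.28117283  0.16360501] [428.32364462 129.3235924 ] [423.98638623 151.44070696]
```

View pics/c2.png

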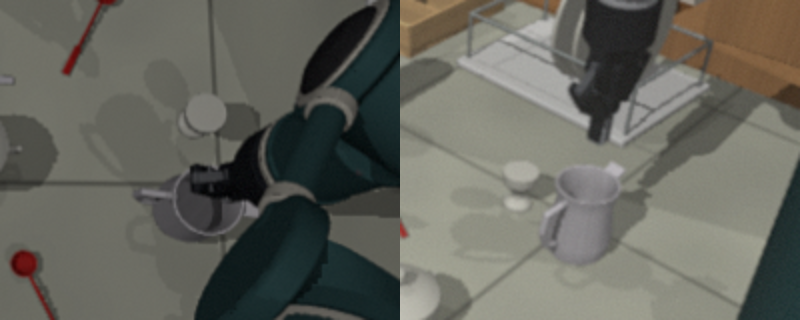

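The side crop shows the fingertip at about (429,129), directly over the mouth at about (424,152), matching the projections. I'll descend to 35 mm above the rim and dwell.

>>> play_rows([
  {"translation": [0, 0, 0.01], "spin": 0},
  {"translation": [0, 0, 0.01], "spin": 0},
  {"translation": [0, 0, 0.008], "spin": 0},
  {"translation": [0, 0, 0], "spin": 0},
  {"translation": [0, 0, 0], "spin": 0},
])

```text
time: 8.3
tool_pos: [0.4338, -0.2814, 0.1347]
tcp_rot: [-3.141, 0.001, 0.002]
wrist_force: [0.5, 0.4, -0.7]
width: 0.001
```

>>> play_rows([
  {"translation": [0, 0, 0], "spin": 0},
  {"translation": [0, 0, 0], "spin": 0},
  {"translation": [0, 0, 0], "spin": 0},
  {"translation": [0, 0, 0], "spin": 0},
  {"translation": [0, 0, 0], "spin": 0},
])

```text
time: 8.8
tool_pos: [0.4343, -0.2816, 0.1355]
tcp_rot: [3.141, -0.001, 0.0]
wrist_force: [-0.2, 0.1, 0.3]
width: 0.001
```

>>> play_rows([
  {"translation": [0, 0, 0], "spin": 0},
  {"translation": [0, 0, 0], "spin": 0},
  {"translation": [0, 0, 0], "spin": 0},
  {"translation": [0, 0, 0], "spin": 0},
  {"translation": [0, 0, 0], "spin": 0},
])

```text
time: 9.3
tool_pos: [0.4342, -0.2816, 0.1353]
tcp_rot: [3.142, -0.001, 0.0]
wrist_force: [0.2, 0.0, 0.0]
width: 0.001
```

>>> play_rows([
  {"translation": [0, 0, 0], "spin": 0},
  {"translation": [0, 0, 0], "spin": 0},
  {"translation": [0, 0, 0], "spin": 0},
  {"translation": [0, 0, 0], "spin": 0},
  {"translation": [0, 0, 0], "spin": 0},
])

```text
time: 9.8
tool_pos: [0.4342, -0.2816, 0.1353]
tcp_rot: [3.142, -0.001, 0.0]
wrist_force: [-0.3, -0.8, -0.7]
width: -0.001
```

>>> play_rows([
  {"translation": [0, 0, 0], "spin": 0},
  {"translation": [0, 0, 0], "spin": 0},
  {"translation": [0, 0, 0], "spin": 0},
  {"translation": [0, 0, 0], "spin": 0},
  {"translation": [0, 0, 0], "spin": 0},
])

```text
time: 10.3
tool_pos: [0.4342, -0.2816, 0.1353]
tcp_rot: [-3.142, 0.001, -0.0]
wrist_force: [-0.3, 0.4, 0.1]
width: -0.002
```

>>> play_rows([
  {"translation": [0, 0, 0], "spin": 0},
  {"translation": [0, 0, 0], "spin": 0},
  {"translation": [0, 0, 0], "spin": 0},
])

```text
time: 10.6
tool_pos: [0.4342, -0.2816, 0.1353]
tcp_rot: [-3.142, 0.001, 0.0]
wrist_force: [-0.4, 0.9, -0.3]
width: 0.002
```

>>> play_rows([
  {"translation": [0, 0, -0.013], "spin": 0},
  {"translation": [0, 0, -0.013], "spin": 0},
  {"translation": [0, 0, -0.013], "spin": 0},
  {"translation": [0, 0, -0.013], "spin": 0},
  {"translation": [0, 0, -0.013], "spin": 0},
])

```text
time: 11.1
tool_pos: [0.4345, -0.2818, 0.2022]
tcp_rot: [3.141, -0.001, 0.002]
wrist_force: [-0.3, 0.1, 0.8]
width: -0.004
```

>>> play_rows([
  {"translation": [0.0166, -0.0268, 0], "spin": 0},
  {"translation": [0.0166, -0.0268, 0], "spin": 0},
  {"translation": [0.0166, -0.0268, 0], "spin": 0},
  {"translation": [0.0166, -0.0268, 0], "spin": 0},
  {"translation": [0.0166, -0.0268, 0], "spin": 0},
])

```text
time: 11.6
tool_pos: [0.5181, -0.1466, 0.2014]
tcp_rot: [3.141, -0.002, 0.002]
wrist_force: [0.0, -0.6, 0.3]
width: 0.0
```

>>> play_rows([
  {"translation": [0.0166, -0.0268, 0], "spin": 0},
  {"translation": [0.0166, -0.0268, 0], "spin": 0},
  {"translation": [0.0166, -0.0268, 0], "spin": 0},
  {"translation": [0.0166, -0.0268, 0], "spin": 0},
  {"translation": [0.0166, -0.0268, 0], "spin": 0},
])

```text
time: 12.1
tool_pos: [0.6012, -0.0125, 0.2013]
tcp_rot: [3.141, -0.001, 0.001]
wrist_force: [-0.1, -1.0, -0.6]
width: 0.0
```

>>> play_rows([
  {"translation": [0, 0, 0.025], "spin": 0},
  {"translation": [0, 0, 0.025], "spin": 0},
  {"translation": [0, 0, 0.025], "spin": 0},
  {"translation": [0, 0, 0.025], "spin": 0},
  {"translation": [0, 0, 0], "spin": 0},
])

```text
time: 12.6
tool_pos: [0.5973, -0.0134, 0.0969]
tcp_rot: [-3.141, 0.001, 0.012]
wrist_force: [-0.9, 0.3, -0.4]
width: -0.002
```

>>> play_rows([
  {"translation": [0, 0, 0], "spin": 0},
  {"translation": [0, 0, 0], "spin": 0},
])

```text
time: 12.8
tool_pos: [0.6019, -0.0139, 0.1024]
tcp_rot: [3.141, -0.001, 0.005]
wrist_force: [0.9, 0.6, -0.2]
width: 0.001
```

```bash
python3 - <<'E'
from h import *
b=bot.read_camera("side")
B=cv2.resize(b[110:250,240:390],None,fx=4,fy=4)
cv2.imwrite("pics/c3.png",B); s=bot.read_state(); print(s["time"],s["tool_pos"]); f=lambda X:(proj("side",X)-[240,110])*4
print(f(s["tool_pos"]),f([.6003,-.0135,.006]),f([.603,.036,.006]))
E
```

```text
12.85 [ 0.60202854 -0.01387691  0.10259856]
[217.38204341 245.82577036] [228.25733234 370.02293957] [164.00745717 409.68195906]
```

View pics/c3.png

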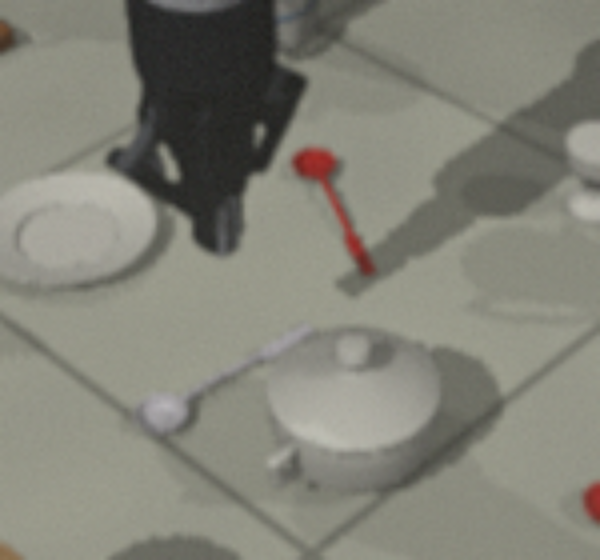

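The spoon handle runs through its predicted middle at crop pixel (228,370), and the fingertip is at about (217,246), as projected. The hand clears the sugar bowl, so I'll descend slowly to about 36 mm above the spoon.

>>> play_rows([
  {"translation": [-0.001, 0, 0.008], "spin": 0},
  {"translation": [0, 0, 0.008], "spin": 0},
  {"translation": [0, 0, 0.008], "spin": 0},
  {"translation": [0, 0, 0.008], "spin": 0},
  {"translation": [0, 0, 0.008], "spin": 0},
])

```text
time: 13.35
tool_pos: [0.599, -0.0137, 0.0592]
tcp_rot: [-3.142, 0.001, 0.001]
wrist_force: [0.4, -0.3, 0.0]
width: 0.003
```

>>> play_rows([
  {"translation": [0, 0, 0.008], "spin": 0},
  {"translation": [0, 0, 0.007], "spin": 0},
  {"translation": [0, 0, 0], "spin": 0},
  {"translation": [0, 0, 0], "spin": 0},
  {"translation": [0, 0, 0], "spin": 0},
])

```text
time: 13.85
tool_pos: [0.5999, -0.0137, 0.0457]
tcp_rot: [3.142, -0.001, 0.001]
wrist_force: [0.0, -0.4, -0.1]
width: -0.0
```

```bash
python3 - <<'E'
from h import *
b=bot.read_camera("side")
B=cv2.resize(b[110:250,240:390],None,fx=4,fy=4)
cv2.imwrite("pics/c4.png",B); s=bot.read_state(); print(s["time"],s["tool_pos"])
E
```

```text
13.9 [ 0.59991555 -0.01374243  0.04582169]
```

View pics/c4.png

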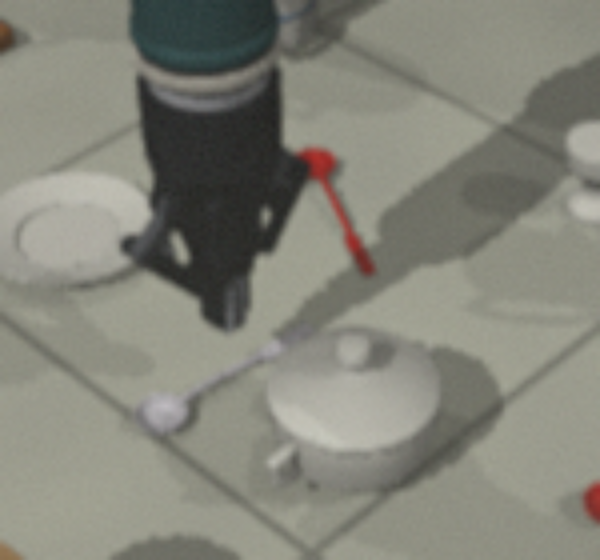

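The fingertip is at about (226,325), straight above the handle at (228,370), and nothing has moved. I'll dwell here for more than two seconds, then hand in.

>>> play_rows([
  {"translation": [0, 0, 0], "spin": 0},
  {"translation": [0, 0, 0], "spin": 0},
  {"translation": [0, 0, 0], "spin": 0},
  {"translation": [0, 0, 0], "spin": 0},
  {"translation": [0, 0, 0], "spin": 0},
])

```text
time: 14.4
tool_pos: [0.5994, -0.0137, 0.0453]
tcp_rot: [-3.142, 0.001, 0.0]
wrist_force: [0.5, 0.1, -1.2]
width: -0.001
```

>>> play_rows([
  {"translation": [0, 0, 0], "spin": 0},
  {"translation": [0, 0, 0], "spin": 0},
  {"translation": [0, 0, 0], "spin": 0},
  {"translation": [0, 0, 0], "spin": 0},
  {"translation": [0, 0, 0], "spin": 0},
])

```text
time: 14.9
tool_pos: [0.5994, -0.0137, 0.0453]
tcp_rot: [-3.142, 0.001, 0.0]
wrist_force: [-0.5, 0.7, 0.0]
width: -0.001
```

>>> play_rows([
  {"translation": [0, 0, 0], "spin": 0},
  {"translation": [0, 0, 0], "spin": 0},
  {"translation": [0, 0, 0], "spin": 0},
  {"translation": [0, 0, 0], "spin": 0},
  {"translation": [0, 0, 0], "spin": 0},
])

```text
time: 15.4
tool_pos: [0.5994, -0.0137, 0.0453]
tcp_rot: [-3.142, 0.001, 0.0]
wrist_force: [0.0, 0.1, -0.2]
width: 0.0
```

>>> play_rows([
  {"translation": [0, 0, 0], "spin": 0},
  {"translation": [0, 0, 0], "spin": 0},
  {"translation": [0, 0, 0], "spin": 0},
  {"translation": [0, 0, 0], "spin": 0},
  {"translation": [0, 0, 0], "spin": 0},
])

```text
time: 15.9
tool_pos: [0.5994, -0.0137, 0.0453]
tcp_rot: [3.142, -0.001, -0.0]
wrist_force: [-0.1, 0.1, 0.2]
width: 0.001
```

>>> play_rows([
  {"translation": [0, 0, 0], "spin": 0},
  {"translation": [0, 0, 0], "spin": 0},
  {"translation": [0, 0, 0], "spin": 0},
  {"translation": [0, 0, 0], "spin": 0},
  {"translation": [0, 0, 0], "spin": 0},
])

```text
time: 16.4
tool_pos: [0.5994, -0.0137, 0.0453]
tcp_rot: [3.142, -0.001, 0.0]
wrist_force: [0.1, -0.2, 0.4]
width: -0.002
```

```bash
python3 - <<'E'
from h import *
s=bot.read_state(); print(s["time"],s["tool_pos"],s["wrist_force"]); print(bot.finish_job())
E
```

```text
16.4 [ 0.59942135 -0.0137281   0.04529186] [ 0.13749148 -0.19766599  0.3774327 ]
the job is handed in; nothing more can be done
None
```

With the fingers shut, the arm pointed straight down at the three things in order, each for more than 2 s: the sugar bowl's knob (37 mm above it), the milk jug's mouth (35 mm above the rim), then the middle of the teaspoon beside the sugar bowl. I handed the job in at 16.4 s, still pointing about 35 mm above that spoon.

- **Last checks:** The final side picture showed the fingertips over the spoon's handle and the sugar bowl and spoon where they had been. Wrist force stayed at noise level (under 2 N in every reading), so I saw no sign of contact.
- **Disagreements:** The two cameras differed by up to about 7 mm on the partly hidden end of the spoon and by 2–4 mm elsewhere. The pointing over the sugar knob was about 2 mm off centre.
- **Not checked:** I took no picture of the whole scene at the end. On its first move the arm passed over the jug at speed, about 13 cm above its rim, without stopping.

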